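Short spin on the microcentrifuge

TASK

Give the tubes in the microcentrifuge a short spin. First switch the machine on at its mains rocker, so that it registers the lid closing; then push the sprung lid down until its catch snaps and it stays shut by itself; then press the round short-spin key fully down and keep it pressed, because the rotor turns only while that key is held: finish while still holding the key down. Only press and push: leave the wide start/stop key and the things standing round the machine alone.

Things in the scene. Friction and masses are not known exactly. Their poses are not given: they have to be found in the camera images.
- centrifuge: white benchtop microcentrifuge, 220 mm deep (x) x 210 wide (y), fixed; origin at bench height, x axis from its front (key panel, towards the robot) to its rear (lid hinge), z up. Body top 105 mm high from x -58 to +102 mm; in front the panel slopes 15 deg down to the front (mid x -86, z 70 mm). Across it, left to right: display and flat pads (fixed), wide key, round key, black rocker
- mains (a joint): mains rocker at the right end of the panel, rad: 0 off (far half, nearer the lid, stands up), 0.36 on (far half down, near half up). Pressed down near the end of the far half it snaps over its middle at about 3 N and stays
- mains_far (a point): on the top face of the rocker's far half, 13 mm beyond its pivot: press here, straight down; it sinks about 5 mm. Rocker black, 36 mm front to rear, 22 wide, 7 to 13 mm proud. Pressing more than 10 mm nearer the front is blocked by the near half; the step up to the lid deck is about 28 mm to the rear
- lid (a joint): lid hinge, rad: 0 fully shut, starts open at 0.93 to 1.17. A spring lifts it: let go half way, it rises again. In the last 0.1 rad a steel bar under its front pushes a spring catch aside, which snaps over the bar at about 0.01 and holds the lid (it then rests at 0.01). About 2 N at lid_front moves it, 6 to 8 N snaps it; the stop at 0 is rigid
- lid_front (a point): on the lid's outer (top) face, mid width, 135 mm from the hinge line and 12 mm above it: push here. Grey lid, 190 mm wide, 12 thick, reaching 27 mm past this point; its round clear window begins 22 mm nearer the hinge. 122 mm above the bench when shut, 233 at 1.05 rad. Own x axis points to the hinge, z out of the outer face
- lid_hinge (a point): middle of the lid's hinge line, 93 mm behind the centrifuge's origin, 110 mm above the bench; the line runs along the centrifuge's y axis. Opening turns lid_front up and to the rear
- short_key (a joint): round short-spin key, m: 0 up, 0.004 fully down; spring, 1.5 N to start, 4 N fully down; springs back when let go. It moves square to the sloped panel; a straight downward push works
- short_key_top (a point): centre of the round key's top: white, 20 mm across, 8 mm proud of the panel when up; from its centre 27 mm to the wide key's edge, 28 mm to the rocker's frame, 25 mm to the shut lid's front lip
- run_key (a joint): wide start/stop key, m: 0 up, 0.004 down, same spring; to be left alone
- run_key_top (a point): centre of the wide key's top: white rectangle 30 mm wide (y) x 16 mm, 8 mm proud, 42 mm left of the round key
- tube_rack: bystander: orange tube rack with capped tubes, 190 x 66 x 110 mm, left of the machine; origin under its centre
- vial: bystander: clear vial with blue cap, 26 mm across, 50 mm high, right of the machine; origin under its centre
- petri_stack: bystander: stack of petri dishes, 59 mm across, 31 mm high, right of the machine; origin under its centre
- marker: bystander: marker pen, 138 x 15 x 15 mm, lying on the bench to the right; origin under its centre. Behind it stands the computer monitor, edge-on to the robot: an upright wall 25 mm thick from x 0.58 to 1.12 m at y -0.20 m, 0.18 to 0.50 m above the bench; keep the arm clear of it when swinging in from the right

How it is judged:
By the outcome, as a careful person would: the job done as asked, in the order asked, and still so for the second after the job is handed in, while the arm keeps its last pose, push and grip.
It also fails if it takes over 58 s, if anything falls off the work surface, if the arm or the gripper's body presses on something with over 40 N, if the wrist force passes 120 N, or if a joint passes its speed limit or range.

ROBOT

A 7-joint arm with a two-finger parallel gripper is mounted at the origin on a cart in front of the work surface, level with it; the furniture and walls round the work are solid. World frame = base frame: x ahead of the robot, y to its left, z up, the work surface at z = 0. Lengths are in m, angles in rad, forces in N, time in s.
With the tool pointing down it reaches from about 0.4 to 0.875 m from the base axis. Payload 4.4 kg.
Tool frame: the origin (TCP) lies midway between the tips of the shut fingers; the grasp point (between the pads) lies 19 mm behind it (manip.pinch_z is the distance from the TCP to the grasp point, in m); z points along the fingers, y is the line along which they close (so a half turn about z gives the same grasp; the last joint's range is limited). The gripper opens to 85 mm and grips with 20 to 120 N. Pads are 22 mm wide; open, the fingers measure 114 mm over their backs; the gripper's body (76 mm by 85 mm) begins 54 mm behind the grasp point. The pads swing forward as they close: fully open they stand 13 mm farther back than shut.
Start: joints at [1.226, 0.628, 0.038, 1.517, -0.027, 0.996, -0.02], TCP at [0.179, -0.625, 0.231] pointing down, gripper open.
Joint ranges: [-3.06, 3.06], [-0.37, 2.12], [-1.25, 1.32], [0.18, 2.47], [-1.1, 4.24], [0.23, 1.98], [-2.94, 2.94]. Speed limits (rad/s): [2.57, 2.57, 3.14, 3.14, 3.14, 3.14, 3.14].

INTERFACE

Orientations are given as a unit quaternion [x, y, z, w].
In Python, from cell import get_state, imaging, finish_job, manip gives the robot as it stands.
- The arm moves only by the tool step_arm, never from a script. Its argument "moves" is a list of rows, each an object of numbers: "tx", "ty", "tz": the shift along the tool's x, y, z in m; "rx", "ry", "rz": the turn, a rotation vector about the tool's x, y, z in rad. A call has 1 to 12 rows; each row shifts and turns the commanded pose from where the row before left it, along the tool's axes as they then stand; what a row does not reach is not made up. A row lasts 1/10 s, in which the tool goes at most 50 mm and 8.59 degrees, less where a joint would pass 70% of its speed; a pose out of reach is approached as far as the arm can. A call with a gripper value outside its range is refused whole. "fingers" is the closure, from 0 (fully open) to 1 (shut), set as the call begins (left out, the last holds). The fingers move at their own pace and stop on an object; "force" is the grip in N (left out, the last holds). Time passes only in rows, so rows that do not move let the fingers close. It gives the time, the measured TCP pose, the force, the opening and the grip force at its end, in the units of the state.
- get_state(): the state, without advancing time (a new reading comes with each control period).
- imaging.camera(name): name is "scene" or "top" or "wrist"; returns a dict with "img" (480x640x3 uint8, red, green, blue), "depth" (480x640 float32, m along the optical axis (not along the pixel's ray), 0 where there is no reading), "intrinsics" (3x3 intrinsics, pixels), "pose" (4x4, takes a point from camera to world coordinates). Camera axes: x right, y down, z forward; pixel columns grow to the right and rows downward; lengths in m; the calibration is good to about 2 mm. A picture is of the moment at which its call begins.
- finish_job(): hands the job in; it is judged then, once.
The state is a dict: "time": time; "joints": joint angles; "joint_velocities": joint speeds; "effort": joint torques, N m; "position": TCP position; "orientation": TCP orientation; "ft_force": force on the tool from outside, world axes, zero at the start; "torque": the same for the moment, N m; "finger_gap": opening from 0.0 (shut) to 1.0 (fully open); "gripper_force": force on a finger pad.
Only numpy, scipy, OpenCV 4.12 (cv2) and the standard library are available. Lean on these libraries where they do the work, as an engineer would, in place of code of your own. Each camera call takes 0.05 s, during which the arm holds its last target. There are 200 camera calls.

## Working session

There is one attempt and no reset: what is moved stays moved. The work goes in short steps, Python scripts to look and compute and a tool call to move; the robot and the scene stay as the last step left them, time stands still between calls to the robot, and variables do not carry over. Pictures are saved under pics/ and viewed, at most 10 in all, crops included, and the job is handed in when it is done.

Besides the shell and the picture viewer there is one more tool, called after "Call:" as name([rows], argument=value, ...), one row to a line, values as JSON. step_arm: Moves the arm, as the interface text tells. Its arguments: {"type":"object","properties":{"moves":{"type":"array"},"fingers":{"type":"number"},"force":{"type":"number"}},"required":["moves"]}

```bash
ls; mkdir -p pics
python3 - <<'E'
from cell import get_state, imaging, manip
import cv2,numpy as np
s=get_state();print({k:np.round(v,3).tolist() for k,v in s.items()})
ims=[]
for n in("scene","top"):
    c=imaging.camera(n);np.savez(f"pics/{n}0.npz",**c)
    cv2.imwrite(f"pics/{n}0.png",c["img"][:,:,::-1]);print(n,np.round(c["intrinsics"],1).tolist(),np.round(c["pose"],3).tolist())
E
```

```text
pics
{'time': 0.0, 'joints': [1.226, 0.629, 0.038, 1.518, -0.027, 0.996, -0.02], 'joint_velocities': [0.0, -0.001, 0.001, 0.0, 0.0, 0.002, 0.002], 'effort': [-0.001, -56.34, 1.227, -19.345, 0.011, 0.01, 0.0], 'position': [0.179, -0.624, 0.23], 'orientation': [0.99, 0.139, -0.0, -0.001], 'ft_force': [-0.105, -0.813, 0.054], 'torque': [0.017, -0.032, 0.024], 'gripper_force': 0.0, 'finger_gap': 0.999}
scene [[471.1, 0.0, 321.5], [0.0, 471.1, 232.7], [0.0, 0.0, 1.0]] [[0.725, -0.296, 0.622, -0.005], [-0.689, -0.308, 0.657, -0.485], [-0.003, -0.904, -0.427, 0.52], [0.0, 0.0, 0.0, 1.0]]
top [[506.7, 0.0, 319.0], [0.0, 506.7, 225.8], [0.0, 0.0, 1.0]] [[0.021, -0.993, 0.115, 0.508], [-1.0, -0.021, -0.005, 0.165], [0.007, -0.115, -0.993, 1.034], [0.0, 0.0, 0.0, 1.0]]
```

View pics/scene0.png

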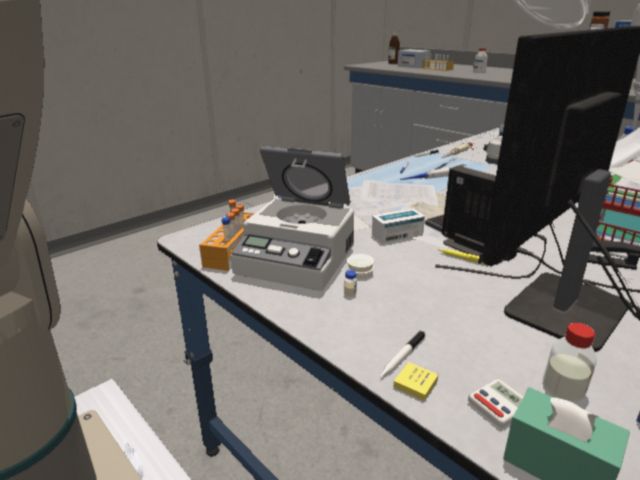

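View pics/top0.png

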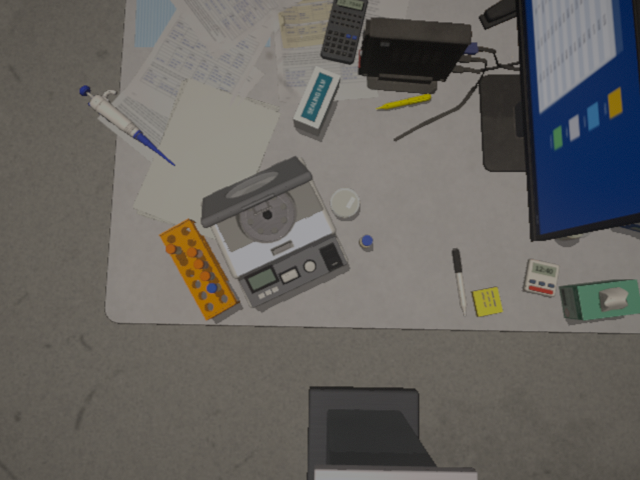

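The scene view shows the machine at about (295,230) with the lid open. In the top view the round key is near (310,267), the wide key at (290,275) and the rocker at (331,257). Next I'll measure these.

```bash
cat > h.py <<'E'
import numpy as np,cv2
def ray(c,u,v):
    d=np.linalg.inv(c["intrinsics"])@np.array([u,v,1.0]);P=c["pose"];return P[:3,3],P[:3,:3]@d
def plane(c,u,v,z):
    o,d=ray(c,u,v);return o+d*(z-o[2])/d[2]
def dep(c,u,v):
    o,d=ray(c,u,v);return o+d*np.median(c["depth"][int(v)-1:int(v)+2,int(u)-1:int(u)+2])
def two(c1,p1,c2,p2):
    o1,d1=ray(c1,*p1);o2,d2=ray(c2,*p2);s=np.linalg.lstsq(np.c_[d1,-d2],o2-o1,rcond=None)[0]
    a=o1+d1*s[0];b=o2+d2*s[1];return (a+b)/2,np.linalg.norm(a-b)
E
python3 - <<'E'
from h import *
t=np.load("pics/top0.npz");s=np.load("pics/scene0.npz")
for n,p in dict(rock=(331,257),key=(310,267),run=(290,275)).items(): print(n,dep(t,*p),plane(t,*p,0.078))
a=cv2.resize(t["img"][145:315,190:360],None,fx=4,fy=4,interpolation=cv2.INTER_CUBIC)
cv2.imwrite("pics/a.png",cv2.resize(a,(600,600))[:,:,::-1])
b=cv2.resize(s["img"][140:290,220:370],(600,600),interpolation=cv2.INTER_CUBIC)
cv2.imwrite("pics/b.png",b[:,:,::-1])
E
```

```text
rock [0.56009848 0.13630336 0.07523423] [0.55994879 0.13638634 0.078     ]
key [0.54033397 0.17556753 0.07745568] [0.54031569 0.17556155 0.078     ]
run [0.52455343 0.21275196 0.07820872] [0.524557   0.21276238 0.078     ]
```

View pics/a.png

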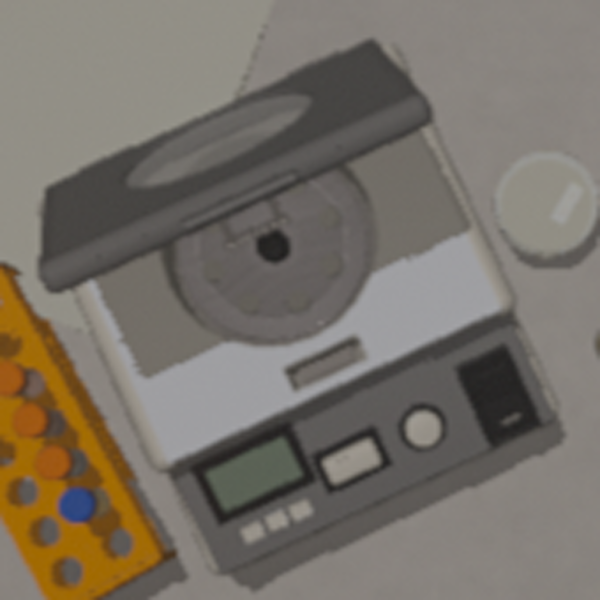

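View pics/b.png

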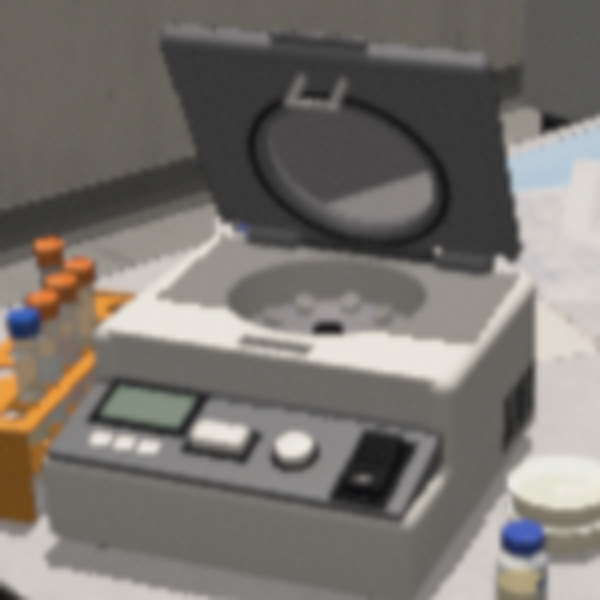

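The crops show the key at (423,427), wide key (350,461), rocker (500,395), and the deck's front edge from (168,468) to (512,312). The rocker's white mark is on its near half.

Run:
```python
from h import *
t=np.load("pics/top0.npz");s=np.load("pics/scene0.npz")
k=600/170; T=lambda u,v:((u+.5)/k-.5+190,(v+.5)/k-.5+145); S=lambda u,v:((u+.5)/4-.5+220,(v+.5)/4-.5+140)
L=plane(t,*T(168,468),.105);R=plane(t,*T(512,312),.105);print("deck",L,R,np.linalg.norm(L-R))
e=(L-R)/np.linalg.norm(L-R);yaw=np.arctan2(-e[0],e[1]);print("yaw",yaw)
g=cv2.cvtColor(t["img"],cv2.COLOR_RGB2GRAY)
def blob(img,c,r,th):
    x,y=[int(round(q)) for q in c];w=img[y-r:y+r+1,x-r:x+r+1].astype(float);m=(w>th)
    n,l,st,ce=cv2.connectedComponentsWithStats(m.astype(np.uint8));i=l[r,r];return ce[i]+[x-r,y-r],st[i][2:]
gs=cv2.cvtColor(s["img"],cv2.COLOR_RGB2GRAY)
for n,a,b in (("key",(423,427),(295,450)),("run",(350,461),(220,437))):
    pa,sa=blob(g,T(*a),11,140);pb,sb=blob(gs,S(*b),9,175)
    print(n,pa,sa,pb,sb,two(t,pa,s,pb),plane(t,*pa,.078))
for n,a,b in (("rockmark",(511,418),(362,479)),("rfarL",(458,367),(372,430)),("rfarR",(507,343),(412,438)),("rnearR",(542,424),(383,508)),("rnearL",(492,447),(335,497))):
    print(n,*two(t,T(*a),s,S(*b)),plane(t,*T(*a),.076))
# lid front lip, top view depth
for n,a in (("lipL",(50,275)),("lipM",(235,205)),("lipR",(428,108)),("topM",(215,150)),("topL",(90,200)),("topR",(370,70))): print(n,dep(t,*T(*a)))
for n,a,b in (("lidTopR",(430,105),(485,62)),("lidlipL",(45,280),(165,32))): print(n,*two(t,T(*a),s,S(*b)))
```

```text
deck [0.51803814 0.30738552 0.105     ] [0.60276312 0.13115025 0.105     ] 0.1955433300557915
yaw 0.4481287965630254
key [309.47368421 265.92982456] [ 8  9 57] [292.93333333 250.55555556] [ 9  6 45] (array([0.54181905, 0.17709164, 0.07545009]), np.float64(0.0014770120653646605)) [0.54230308 0.17659719 0.078     ]
run [289.02439024 275.32926829] [15 10 82] [274.59677419 247.5483871 ] [14  6 62] (array([0.52364703, 0.21498065, 0.0747986 ]), np.float64(0.0007814059768012388)) [0.52390388 0.21457619 0.078     ]
rockmark [0.5478255  0.13041229 0.07105426] 0.002911482222121197 [0.5487315  0.12965585 0.076     ]
rfarL [0.57621882 0.15778887 0.07811013] 0.0024168161759029294 [0.57544506 0.15855895 0.076     ]
rfarR [0.58694387 0.13409208 0.07880717] 0.0045745473406672696 [0.58891563 0.13249362 0.076     ]
rnearR [0.54551469 0.11305145 0.06244245] 0.0023479972927579872 [0.54587597 0.11302358 0.076     ]
rnearL [0.53400509 0.13868854 0.06262076] 0.001531716610931645 [0.53306855 0.13953503 0.076     ]
lipL [0.59972493 0.33981923 0.25277872]
lipM [0.63201453 0.25926333 0.2564691 ]
lipR [0.67865369 0.17550134 0.25030749]
topM [0.67035045 0.27873591 0.18306105]
topL [0.64433119 0.33754259 0.18484384]
topR [0.71336863 0.20535419 0.1749946 ]
lidTopR [0.67890167 0.17590904 0.24914164] 0.0037040894775319196
lidlipL [0.59751941 0.34348866 0.24760757] 0.0013525556268190653
```

Call:
step_arm([
  {"tx": 0.03, "ty": -0.035},
  {"tx": 0.03, "ty": -0.035},
  {"tx": 0.03, "ty": -0.035},
  {"tx": 0.03, "ty": -0.035},
  {"tx": 0.03, "ty": -0.035},
  {"tx": 0.03, "ty": -0.035},
  {"tx": 0.03, "ty": -0.035},
  {"tx": 0.03, "ty": -0.035},
  {"tx": 0.03, "ty": -0.035},
  {"tx": 0.03, "ty": -0.035},
  {"tx": 0.03, "ty": -0.035},
  {"tx": 0.03, "ty": -0.035},
], fingers=1, force=60)

```text
invalid input
```

Call:
step_arm([
  {"tx": 0.03, "ty": -0.035},
  {"tx": 0.03, "ty": -0.035},
  {"tx": 0.03, "ty": -0.035},
  {"tx": 0.03, "ty": -0.035},
  {"rz": -0.085},
  {"rz": -0.085},
  {},
  {},
])

```text
invalid input
```

Run:
```python
from cell import get_state, imaging, manip
import cv2,numpy as np
s=get_state();print({k:np.round(v,4).tolist() for k,v in s.items()})
c=imaging.camera("wrist");np.savez(f"pics/w1.npz",**c)
cv2.imwrite(f"pics/w1.png",c["img"][:,:,::-1]);print(np.round(c["pose"],3).tolist())
```

```text
{'time': 0.1, 'joints': [1.2262, 0.6293, 0.0385, 1.5182, -0.027, 0.9963, -0.02], 'joint_velocities': [-0.0001, -0.0022, 0.0005, -0.0027, -0.0003, 0.0002, -0.0004], 'effort': [0.0032, -56.4534, 1.2313, -19.3971, 0.0114, 0.0054, -0.0], 'position': [0.1787, -0.6244, 0.2305], 'orientation': [0.9903, 0.1389, -0.0001, -0.0008], 'ft_force': [0.0318, -0.5741, 0.2243], 'torque': [-0.0402, 0.0085, 0.0191], 'gripper_force': 0.0, 'finger_gap': 0.9984}
[[0.276, -0.926, -0.257, 0.244], [-0.961, -0.267, -0.07, -0.605], [-0.003, 0.267, -0.964, 0.372], [0.0, 0.0, 0.0, 1.0]]
```

View pics/w1.png

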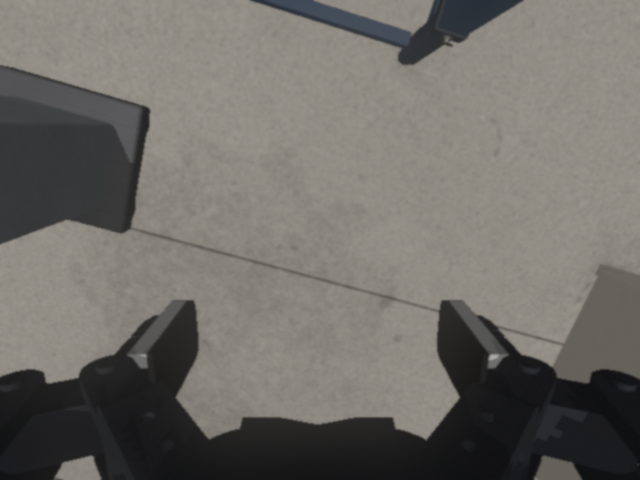

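The wrist view shows only floor and the open fingers, because the move calls were refused. I'll retry with every field filled in.

Call:
step_arm([
  {"tx": 0.03, "ty": -0.035, "tz": 0, "rx": 0, "ry": 0, "rz": 0},
], fingers=1.0, force=60)

```text
time: 0.25
position: [0.1938, -0.5874, 0.2305]
orientation: [0.991, 0.135, -0.002, 0.002]
ft_force: [0.2, 0.6, 0.4]
finger_gap: 0.852
gripper_force: 0.0
```

Call:
step_arm([
  {"tx": 0.03, "ty": -0.035, "tz": 0, "rx": 0, "ry": 0, "rz": 0},
  {"tx": 0.03, "ty": -0.035, "tz": 0, "rx": 0, "ry": 0, "rz": 0},
  {"tx": 0.03, "ty": -0.035, "tz": 0, "rx": 0, "ry": 0, "rz": 0},
  {"tx": 0.03, "ty": -0.035, "tz": 0, "rx": 0, "ry": 0, "rz": 0},
  {"tx": 0.03, "ty": -0.035, "tz": 0, "rx": 0, "ry": 0, "rz": 0},
  {"tx": 0.03, "ty": -0.035, "tz": 0, "rx": 0, "ry": 0, "rz": 0},
  {"tx": 0.03, "ty": -0.035, "tz": 0, "rx": 0, "ry": 0, "rz": 0},
  {"tx": 0.03, "ty": -0.035, "tz": 0, "rx": 0, "ry": 0, "rz": 0},
  {"tx": 0.03, "ty": -0.035, "tz": 0, "rx": 0, "ry": 0, "rz": 0},
  {"tx": 0.03, "ty": -0.035, "tz": 0, "rx": 0, "ry": 0, "rz": 0},
  {"tx": 0.03, "ty": -0.035, "tz": 0, "rx": 0, "ry": 0, "rz": 0},
  {"tx": 0.03, "ty": -0.035, "tz": 0, "rx": 0, "ry": 0, "rz": 0},
])

```text
time: 1.45
position: [0.4291, -0.0784, 0.2314]
orientation: [0.99, 0.139, 0.0, 0.0]
ft_force: [1.0, -0.8, 1.0]
finger_gap: -0.003
gripper_force: 0.0
```

Call:
step_arm([
  {"tx": 0.03, "ty": -0.035, "tz": 0, "rx": 0, "ry": 0, "rz": 0},
  {"tx": 0.03, "ty": -0.035, "tz": 0, "rx": 0, "ry": 0, "rz": 0},
  {"tx": 0.03, "ty": -0.035, "tz": 0, "rx": 0, "ry": 0, "rz": 0},
  {"tx": 0, "ty": 0, "tz": 0, "rx": 0, "ry": 0, "rz": -0.085},
  {"tx": 0, "ty": 0, "tz": 0, "rx": 0, "ry": 0, "rz": -0.085},
  {"tx": 0, "ty": 0, "tz": 0, "rx": 0, "ry": 0, "rz": 0},
  {"tx": 0, "ty": 0, "tz": 0, "rx": 0, "ry": 0, "rz": 0},
])

```text
time: 2.15
position: [0.4861, 0.0452, 0.2312]
orientation: [0.975, 0.221, -0.0, 0.0]
ft_force: [0.7, -0.1, -0.5]
finger_gap: -0.0
gripper_force: 0.0
```

Run:
```python
from cell import get_state, imaging, manip
import cv2,numpy as np
s=get_state();print({k:np.round(v,4).tolist() for k,v in s.items()})
c=imaging.camera("wrist");np.savez(f"pics/w2.npz",**c)
cv2.imwrite(f"pics/w2.png",c["img"][:,:,::-1]);print(np.round(c["pose"],3).tolist())
```

```text
{'time': 2.15, 'joints': [-0.0623, 0.4011, -0.1213, 1.9546, 0.0666, 0.79, -1.3455], 'joint_velocities': [0.0021, -0.0021, 0.0038, 0.0009, -0.0002, -0.0014, 0.0022], 'effort': [-0.2404, -40.7727, -0.7465, -16.3981, 0.0025, -0.0028, 0.0402], 'position': [0.4861, 0.0452, 0.2312], 'orientation': [0.9752, 0.2213, -0.0002, 0.0], 'ft_force': [0.6584, -0.0987, -0.5296], 'torque': [-0.0837, 0.0342, -0.0022], 'gripper_force': 0.0, 'finger_gap': -0.0003}
[[0.432, -0.869, -0.241, 0.547], [-0.902, -0.417, -0.114, 0.075], [-0.002, 0.267, -0.964, 0.373], [0.0, 0.0, 0.0, 1.0]]
```

View pics/w2.png

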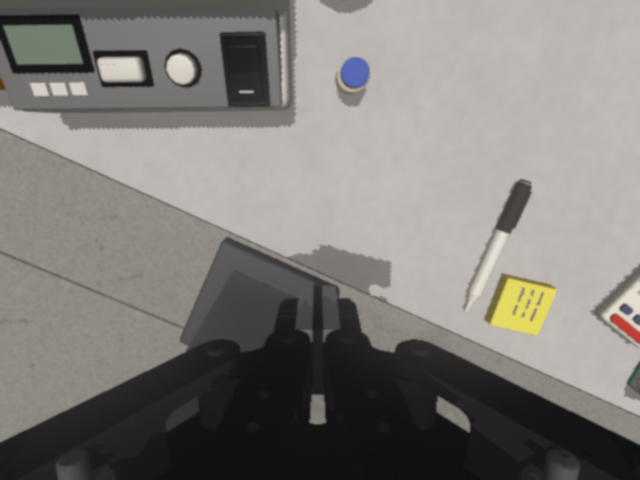

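The wrist view shows the panel squared up with the tool: key (181,68), wide key (122,69), rocker frame cols 222-268, rows 32-106, mark at (246,92).

Run:
```python
from h import *
w=np.load("pics/w2.npz");a=.446;X=np.array([np.cos(a),np.sin(a),0]);Y=np.array([-X[1],X[0],0])
O=np.array([.4861,.0452,0])
def mf(p): q=p-O; return np.round([q@X*1e3,q@Y*1e3,p[2]*1e3],1)
for n,p in dict(key=(181,68),run=(120,70),mark=(246,92),rf=(246,33),rn=(246,105),panelFar=(205,15),panelNear=(205,104)).items(): print(n,mf(dep(w,*p)),dep(w,*p).round(4))
print("key plane",mf(plane(w,181,68,.077)), plane(w,181,68,.077))
print("rocker col",[mf(dep(w,246,v)).tolist() for v in range(28,112,4)])
print("row",[mf(dep(w,u,60)).tolist() for u in range(212,290,5)])
g=cv2.cvtColor(w["img"],cv2.COLOR_RGB2GRAY);print(g[26:112,240],g[60,212:290])
```

```text
key [106.4  95.1  75.3] [0.541  0.1769 0.0753]
run [105.  137.1  75.7] [0.5217 0.2142 0.0757]
mark [91.2 51.9 70.6] [0.546  0.1313 0.0706]
rf [128.1  49.2  76.2] [0.5805 0.1448 0.0762]
rn [82.7 53.4 63.9] [0.5377 0.1291 0.0639]
panelFar [138.9  75.9  76.3] [0.5787 0.1736 0.0763]
panelNear [83.5 84.  61.3] [0.5252 0.1571 0.0613]
key plane [106.1  94.6  77. ] [0.5410703  0.17629875 0.077     ]
rocker col [[131.7, 49.5, 73.7], [128.8, 49.2, 75.9], [126.2, 49.2, 76.4], [123.4, 49.0, 78.4], [120.1, 48.4, 83.1], [117.7, 48.5, 83.2], [115.4, 48.8, 82.0], [113.3, 49.2, 80.2], [110.9, 49.5, 79.2], [108.7, 49.9, 77.4], [106.3, 50.2, 76.0], [104.1, 50.9, 73.0], [101.5, 51.0, 73.1], [99.0, 51.2, 72.3], [96.4, 51.4, 72.1], [93.9, 51.7, 70.6], [91.2, 51.9, 70.6], [88.6, 52.1, 69.7], [86.3, 53.5, 62.5], [83.4, 53.4, 64.1], [81.2, 55.8, 50.3]]
row [[112.4, 75.0, 68.8], [112.3, 71.3, 69.7], [112.3, 67.8, 69.5], [111.0, 62.4, 78.7], [111.0, 59.0, 78.9], [110.9, 55.5, 79.3], [111.0, 52.3, 78.4], [111.0, 48.8, 78.9], [111.0, 45.6, 78.3], [111.0, 42.1, 78.7], [112.1, 39.7, 71.3], [112.2, 36.3, 70.2], [112.4, 33.0, 69.2], [112.3, 29.4, 69.5], [114.3, 27.0, 56.6], [114.9, 23.7, 52.0]]
[126 126 125 125 117  95  64  51  54  47  36  31  32  34  33  32  33  33
  33  40  45  42  37  34  34  33  34  34  34  34  33  35  35  34  36  34
  35  36  35  36  36  35  36  37  35  35  37  40  40  42  41  42  43  42
  42  42  42  44  43  44  43  43  45  58 108 150 139  95  56  46  46  45
  44  43  43  46  51  54  52  51  60  76  89  92 100 113] [122 122 122 121 121 121 121 121 120 111  90  59  39  36  35  33  34  35
  35  34  33  34  33  34  35  35  34  34  36  35  36  35  35  36  35  35
  36  36  36  36  37  38  37  37  39  38  37  35  36  39  40  43  43  45
  60  88 112 121 122 122 122 122 122 122 119 111  98  87 103 144 175 183
 174 159 138 118 102  95]
```

Call:
step_arm([
  {"tx": 0.039, "ty": -0.017, "tz": 0, "rx": 0, "ry": 0, "rz": 0},
  {"tx": 0.039, "ty": -0.017, "tz": 0, "rx": 0, "ry": 0, "rz": 0},
  {"tx": 0.039, "ty": -0.017, "tz": 0, "rx": 0, "ry": 0, "rz": 0},
  {"tx": 0, "ty": 0, "tz": 0.04, "rx": 0, "ry": 0, "rz": 0},
  {"tx": 0, "ty": 0, "tz": 0.04, "rx": 0, "ry": 0, "rz": 0},
  {"tx": 0, "ty": 0, "tz": 0.04, "rx": 0, "ry": 0, "rz": 0},
  {"tx": 0, "ty": 0, "tz": 0.01, "rx": 0, "ry": 0, "rz": 0},
  {"tx": 0, "ty": 0, "tz": 0.0, "rx": 0, "ry": 0, "rz": 0},
  {"tx": 0, "ty": 0, "tz": 0.0, "rx": 0, "ry": 0, "rz": 0},
])

```text
time: 3.1
position: [0.5709, 0.1424, 0.1029]
orientation: [0.975, 0.222, 0.001, -0.0]
ft_force: [0.1, -0.0, 0.5]
finger_gap: -0.001
gripper_force: 0.0
```

Call:
step_arm([
  {"tx": 0, "ty": 0, "tz": 0.006, "rx": 0, "ry": 0, "rz": 0},
  {"tx": 0, "ty": 0, "tz": 0.006, "rx": 0, "ry": 0, "rz": 0},
  {"tx": 0, "ty": 0, "tz": 0.004, "rx": 0, "ry": 0, "rz": 0},
  {"tx": 0, "ty": 0, "tz": 0.002, "rx": 0, "ry": 0, "rz": 0},
  {"tx": 0, "ty": 0, "tz": 0.0, "rx": 0, "ry": 0, "rz": 0},
])

```text
time: 3.6
position: [0.5702, 0.1424, 0.0843]
orientation: [0.975, 0.222, 0.001, 0.0]
ft_force: [-1.4, -0.2, 8.2]
finger_gap: 0.002
gripper_force: 3.9
```

Call:
step_arm([
  {"tx": 0, "ty": 0, "tz": 0.002, "rx": 0, "ry": 0, "rz": 0},
  {"tx": 0, "ty": 0, "tz": 0.0, "rx": 0, "ry": 0, "rz": 0},
])

```text
time: 3.8
position: [0.5711, 0.1429, 0.0821]
orientation: [0.975, 0.223, 0.002, -0.0]
ft_force: [2.6, 1.4, 2.7]
finger_gap: 0.003
gripper_force: 1.3
```

Call:
step_arm([
  {"tx": 0, "ty": 0, "tz": 0.002, "rx": 0, "ry": 0, "rz": 0},
  {"tx": 0, "ty": 0, "tz": 0.0, "rx": 0, "ry": 0, "rz": 0},
])

```text
time: 4.0
position: [0.5697, 0.1424, 0.0792]
orientation: [0.975, 0.223, 0.0, -0.0]
ft_force: [1.5, 0.6, 0.8]
finger_gap: -0.0
gripper_force: 1.2
```

Call:
step_arm([
  {"tx": 0, "ty": 0, "tz": 0.002, "rx": 0, "ry": 0, "rz": 0},
  {"tx": 0, "ty": 0, "tz": 0.0, "rx": 0, "ry": 0, "rz": 0},
])

```text
time: 4.2
position: [0.5699, 0.1425, 0.0787]
orientation: [0.975, 0.222, 0.001, 0.0]
ft_force: [-1.3, 0.2, 13.1]
finger_gap: 0.001
gripper_force: 6.5
```

Call:
step_arm([
  {"tx": 0, "ty": 0, "tz": 0.001, "rx": 0, "ry": 0, "rz": 0},
  {"tx": 0, "ty": 0, "tz": 0.0, "rx": 0, "ry": 0, "rz": 0},
])

```text
time: 4.4
position: [0.57, 0.1424, 0.0785]
orientation: [0.975, 0.222, 0.001, 0.0]
ft_force: [-2.7, -0.7, 18.8]
finger_gap: -0.002
gripper_force: 9.5
```

Call:
step_arm([
  {"tx": 0, "ty": 0, "tz": -0.02, "rx": 0, "ry": 0, "rz": 0},
  {"tx": -0.02, "ty": 0, "tz": -0.04, "rx": 0, "ry": 0, "rz": 0},
  {"tx": -0.02, "ty": 0, "tz": -0.045, "rx": 0, "ry": 0, "rz": 0},
  {"tx": -0.02, "ty": 0, "tz": -0.045, "rx": 0, "ry": 0, "rz": 0},
  {"tx": -0.02, "ty": 0, "tz": -0.045, "rx": 0, "ry": 0, "rz": 0},
  {"tx": -0.02, "ty": 0, "tz": -0.04, "rx": 0, "ry": 0, "rz": 0},
  {"tx": 0, "ty": 0, "tz": 0, "rx": 0, "ry": 0, "rz": 0},
  {"tx": 0, "ty": 0, "tz": 0, "rx": 0, "ry": 0, "rz": 0},
])

```text
time: 5.2
position: [0.479, 0.0985, 0.3116]
orientation: [0.975, 0.222, 0.0, 0.0]
ft_force: [-0.6, 0.2, -1.0]
finger_gap: -0.0
gripper_force: 0.0
```

Run:
```python
from cell import get_state, imaging
from h import *
print(get_state()["position"])
t=imaging.camera("wrist");np.savez("pics/w3.npz",**t);w=t;tp=imaging.camera("top");np.savez("pics/t3.npz",**tp)
a=.446;X=np.array([np.cos(a),np.sin(a),0]);Y=np.array([-X[1],X[0],0]);O=np.array([.4861,.0452,0])
K=t["intrinsics"];P=t["pose"]
for dx in range(84,132,4):   # project known rocker line
    p=O+X*dx/1e3+Y*.051+np.array([0,0,.076]);q=P[:3,:3].T@(p-P[:3,3]);uv=K@q/q[2]
    r=dep(t,*uv[:2]);print(dx,uv[:2].round(),((r-O)@X*1e3).round(1),(r[2]*1e3).round(1))
p=O+X*.3+Y*.13; 
# lid in top view
k=600/170
for u,v in ((235,205),(240,190),(225,170),(215,150)): 
    r=dep(tp,u/k+190,v/k+145);q=r-np.array([.6127,.2444,0]);print("lid",(q@X*1e3).round(1),(q@Y*1e3).round(1),(r[2]*1e3).round(1))
im=np.hstack([t["img"][:,:],tp["img"][100:340].repeat(2,0)[:, 180:380]])
cv2.imwrite("pics/c.png",cv2.resize(im,(800,457))[:,:,::-1])
```

```text
[0.47896752 0.09853214 0.31160677]
84 [319. 127.] 84.0 64.5
88 [319. 122.] 88.0 75.6
92 [319. 118.] 92.0 75.3
96 [319. 113.] 96.0 75.1
100 [319. 108.] 100.1 74.3
104 [319. 104.] 104.1 73.7
108 [319.  99.] 108.0 75.3
112 [319.  94.] 112.0 76.5
116 [319.  89.] 115.9 77.7
120 [319.  84.] 119.8 78.5
124 [319.  80.] 124.3 73.0
128 [319.  75.] 128.0 75.8
lid 23.1 4.8 256.4
lid 29.4 0.3 251.3
lid 44.3 3.5 232.8
lid 66.5 5.9 181.1
```

View pics/c.png

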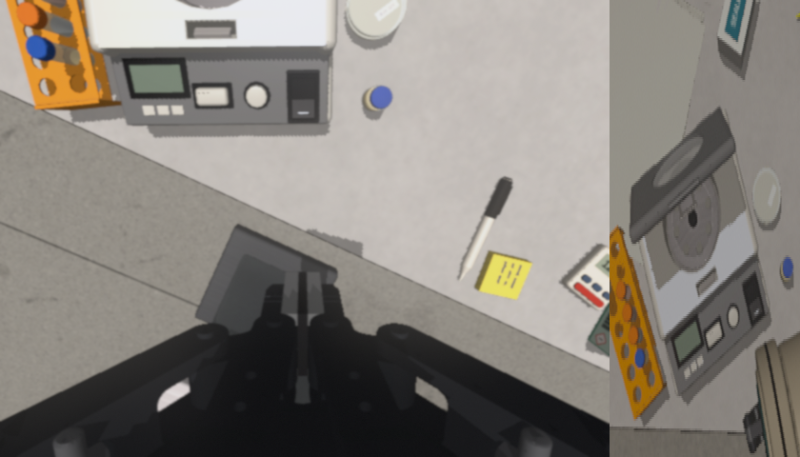

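The rocker is on: in depth its far half has dropped to about 78 mm and its near half has risen to about 75 mm. The lid still stands at about 1.1 rad, so I'll go over and behind it next.

Call:
step_arm([
  {"tx": 0.0425, "ty": -0.0125, "tz": 0, "rx": 0, "ry": 0, "rz": 0},
  {"tx": 0.0425, "ty": -0.0125, "tz": 0, "rx": 0, "ry": 0, "rz": 0},
  {"tx": 0.0425, "ty": -0.0125, "tz": 0, "rx": 0, "ry": 0, "rz": 0},
  {"tx": 0.0425, "ty": -0.0125, "tz": 0, "rx": 0, "ry": 0, "rz": 0},
  {"tx": 0.0425, "ty": -0.0125, "tz": 0, "rx": 0, "ry": 0, "rz": 0},
  {"tx": 0.0425, "ty": -0.0125, "tz": 0, "rx": 0, "ry": 0, "rz": 0},
  {"tx": 0, "ty": 0, "tz": 0.035, "rx": 0, "ry": 0, "rz": 0},
  {"tx": 0, "ty": 0, "tz": 0.035, "rx": 0, "ry": 0, "rz": 0},
  {"tx": 0, "ty": 0, "tz": 0, "rx": 0, "ry": 0, "rz": 0},
  {"tx": 0, "ty": 0, "tz": 0, "rx": 0, "ry": 0, "rz": 0},
])

```text
time: 6.3
position: [0.676, 0.2769, 0.2392]
orientation: [0.975, 0.223, -0.002, 0.0]
ft_force: [0.4, 0.2, 1.2]
finger_gap: 0.002
gripper_force: 0.0
```

Call:
step_arm([
  {"tx": -0.01, "ty": 0, "tz": 0, "rx": 0, "ry": 0, "rz": 0},
  {"tx": -0.009, "ty": 0, "tz": 0, "rx": 0, "ry": 0, "rz": 0},
  {"tx": -0.012, "ty": 0, "tz": 0.006, "rx": 0, "ry": 0, "rz": 0},
  {"tx": 0, "ty": 0, "tz": 0, "rx": 0, "ry": 0, "rz": 0},
])

```text
time: 6.7
position: [0.6485, 0.2633, 0.2373]
orientation: [0.975, 0.222, 0.001, -0.0]
ft_force: [0.2, -0.4, 0.8]
finger_gap: 0.001
gripper_force: 0.0
```

Call:
step_arm([
  {"tx": -0.013, "ty": 0, "tz": 0.007, "rx": 0, "ry": 0, "rz": 0},
  {"tx": -0.011, "ty": 0, "tz": 0.009, "rx": 0, "ry": 0, "rz": 0},
  {"tx": -0.011, "ty": 0, "tz": 0.009, "rx": 0, "ry": 0, "rz": 0},
  {"tx": 0, "ty": 0, "tz": 0, "rx": 0, "ry": 0, "rz": 0},
])

```text
time: 7.1
position: [0.6169, 0.2481, 0.2109]
orientation: [0.975, 0.222, -0.0, 0.0]
ft_force: [-0.0, -0.3, 0.7]
finger_gap: -0.003
gripper_force: 0.0
```

Call:
step_arm([
  {"tx": -0.009, "ty": 0, "tz": 0.01, "rx": 0, "ry": 0, "rz": 0},
  {"tx": -0.009, "ty": 0, "tz": 0.01, "rx": 0, "ry": 0, "rz": 0},
  {"tx": -0.007, "ty": 0, "tz": 0.012, "rx": 0, "ry": 0, "rz": 0},
  {"tx": -0.006, "ty": 0, "tz": 0.013, "rx": 0, "ry": 0, "rz": 0},
  {"tx": 0, "ty": 0, "tz": 0, "rx": 0, "ry": 0, "rz": 0},
])

```text
time: 7.6
position: [0.5895, 0.235, 0.1653]
orientation: [0.975, 0.222, -0.0, 0.0]
ft_force: [0.5, -0.9, 1.4]
finger_gap: 0.001
gripper_force: 0.3
```

Call:
step_arm([
  {"tx": -0.004, "ty": 0, "tz": 0.01, "rx": 0, "ry": 0, "rz": 0},
  {"tx": -0.003, "ty": 0, "tz": 0.01, "rx": 0, "ry": 0, "rz": 0},
  {"tx": 0, "ty": 0, "tz": 0, "rx": 0, "ry": 0, "rz": 0},
])

```text
time: 7.9
position: [0.5825, 0.2318, 0.1443]
orientation: [0.975, 0.223, -0.001, 0.0]
ft_force: [1.0, 0.3, -0.3]
finger_gap: -0.003
gripper_force: 0.4
```

Call:
step_arm([
  {"tx": -0.002, "ty": 0, "tz": 0.006, "rx": 0, "ry": 0, "rz": 0},
  {"tx": -0.001, "ty": 0, "tz": 0.006, "rx": 0, "ry": 0, "rz": 0},
  {"tx": 0, "ty": 0, "tz": 0, "rx": 0, "ry": 0, "rz": 0},
])

```text
time: 8.2
position: [0.5805, 0.2308, 0.133]
orientation: [0.975, 0.222, 0.0, -0.0]
ft_force: [1.6, 0.2, 0.3]
finger_gap: -0.002
gripper_force: 0.6
```

Call:
step_arm([
  {"tx": 0, "ty": 0, "tz": 0.003, "rx": 0, "ry": 0, "rz": 0},
  {"tx": 0, "ty": 0, "tz": 0.002, "rx": 0, "ry": 0, "rz": 0},
  {"tx": 0, "ty": 0, "tz": 0, "rx": 0, "ry": 0, "rz": 0},
])

```text
time: 8.5
position: [0.5799, 0.2305, 0.1281]
orientation: [0.975, 0.223, -0.0, 0.0]
ft_force: [0.5, -0.5, 1.7]
finger_gap: -0.001
gripper_force: 0.8
```

Call:
step_arm([
  {"tx": 0, "ty": 0, "tz": 0.002, "rx": 0, "ry": 0, "rz": 0},
  {"tx": 0, "ty": 0, "tz": 0.002, "rx": 0, "ry": 0, "rz": 0},
  {"tx": 0, "ty": 0, "tz": 0, "rx": 0, "ry": 0, "rz": 0},
])

```text
time: 8.8
position: [0.5797, 0.2303, 0.1237]
orientation: [0.975, 0.222, -0.001, 0.0]
ft_force: [-0.8, 0.3, 1.1]
finger_gap: 0.001
gripper_force: 0.5
```

Call:
step_arm([
  {"tx": 0, "ty": 0, "tz": 0.002, "rx": 0, "ry": 0, "rz": 0},
  {"tx": 0, "ty": 0, "tz": 0, "rx": 0, "ry": 0, "rz": 0},
])

```text
time: 9.0
position: [0.5801, 0.2306, 0.1222]
orientation: [0.975, 0.222, -0.0, 0.0]
ft_force: [-1.3, 0.3, 1.1]
finger_gap: 0.0
gripper_force: 0.8
```

Call:
step_arm([
  {"tx": 0, "ty": 0, "tz": 0.001, "rx": 0, "ry": 0, "rz": 0},
  {"tx": 0, "ty": 0, "tz": 0, "rx": 0, "ry": 0, "rz": 0},
])

```text
time: 9.2
position: [0.5802, 0.2306, 0.122]
orientation: [0.975, 0.222, -0.0, 0.0]
ft_force: [-3.3, -1.7, 7.7]
finger_gap: 0.004
gripper_force: 3.7
```

Call:
step_arm([
  {"tx": 0, "ty": 0, "tz": 0.001, "rx": 0, "ry": 0, "rz": 0},
  {"tx": 0, "ty": 0, "tz": 0, "rx": 0, "ry": 0, "rz": 0},
])

```text
time: 9.4
position: [0.5802, 0.2306, 0.1219]
orientation: [0.975, 0.222, 0.0, 0.0]
ft_force: [-4.5, -1.8, 13.2]
finger_gap: -0.001
gripper_force: 6.6
```

Call:
step_arm([
  {"tx": 0, "ty": 0, "tz": 0.001, "rx": 0, "ry": 0, "rz": 0},
  {"tx": 0, "ty": 0, "tz": 0, "rx": 0, "ry": 0, "rz": 0},
])

```text
time: 9.6
position: [0.5802, 0.2306, 0.1218]
orientation: [0.975, 0.222, 0.0, 0.0]
ft_force: [-6.1, -2.9, 18.4]
finger_gap: -0.002
gripper_force: 9.5
```

Call:
step_arm([
  {"tx": 0, "ty": 0, "tz": -0.01, "rx": 0, "ry": 0, "rz": 0},
  {"tx": 0, "ty": 0, "tz": -0.03, "rx": 0, "ry": 0, "rz": 0},
  {"tx": -0.04, "ty": 0.016, "tz": -0.02, "rx": 0, "ry": 0, "rz": 0},
  {"tx": -0.04, "ty": 0.016, "tz": -0.02, "rx": 0, "ry": 0, "rz": 0},
  {"tx": -0.04, "ty": 0, "tz": 0, "rx": 0, "ry": 0, "rz": 0},
  {"tx": 0, "ty": 0, "tz": 0, "rx": 0, "ry": 0, "rz": 0},
  {"tx": 0, "ty": 0, "tz": 0, "rx": 0, "ry": 0, "rz": 0},
])

```text
time: 10.3
position: [0.4864, 0.1498, 0.1998]
orientation: [0.975, 0.222, 0.001, -0.0]
ft_force: [0.8, 0.8, 0.3]
finger_gap: -0.003
gripper_force: 0.0
```

Run:
```python
from cell import get_state, imaging
from h import *
p0=np.array(get_state()["position"]);print(p0)
t=imaging.camera("wrist");np.savez("pics/w4.npz",**t)
a=.446;X=np.array([np.cos(a),np.sin(a),0]);Y=np.array([-X[1],X[0],0]);O=np.array([.4861,.0452,0])
print("tcp rel",(p0-O)@X,(p0-O)@Y)
K=t["intrinsics"];P=t["pose"]
for dx,dy,z in ((145,95,.122),(150,120,.122),(165,127,.122),(180,80,.122),(200,60,.122)):
    p=O+X*dx/1e3+Y*dy/1e3+np.array([0,0,z]);q=P[:3,:3].T@(p-P[:3,3]);uv=(K@q/q[2])[:2]
    print(dx,uv.round(),dep(t,*uv)[2] if 2<uv[0]<637 and 2<uv[1]<477 else None)
cv2.imwrite("pics/w4.png",t["img"][:,:,::-1])
```

```text
[0.48637028 0.14977263 0.19982148]
tcp rel 0.045352321058255325 0.09422671698921968
145 [318.  61.] 0.12373232658158048
150 [269.  50.] 0.12333177870123008
165 [254.  17.] 0.12321857150327012
180 [350. -17.] None
200 [393. -65.] None
```

View pics/w4.png

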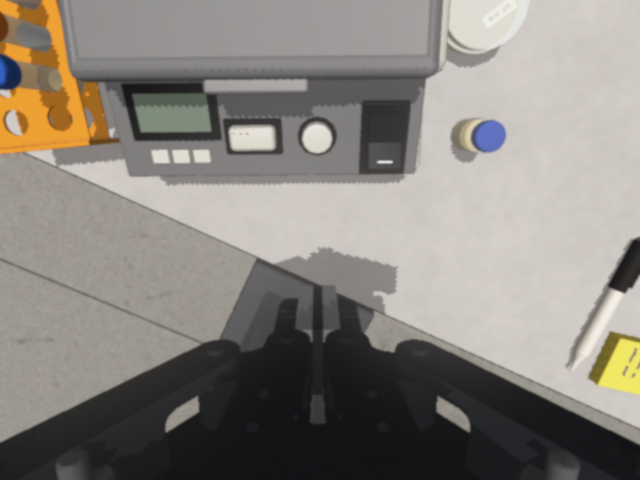

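The lid is shut and holding at about 123 mm. The round key at (317,137) lies dead ahead of the tool, about 61 mm away.

Call:
step_arm([
  {"tx": 0.03, "ty": 0, "tz": 0, "rx": 0, "ry": 0, "rz": 0},
  {"tx": 0.03, "ty": 0, "tz": 0, "rx": 0, "ry": 0, "rz": 0},
  {"tx": 0, "ty": 0, "tz": 0.04, "rx": 0, "ry": 0, "rz": 0},
  {"tx": 0, "ty": 0, "tz": 0.04, "rx": 0, "ry": 0, "rz": 0},
  {"tx": 0, "ty": 0, "tz": 0.03, "rx": 0, "ry": 0, "rz": 0},
  {"tx": 0, "ty": 0, "tz": 0, "rx": 0, "ry": 0, "rz": 0},
  {"tx": 0, "ty": 0, "tz": 0, "rx": 0, "ry": 0, "rz": 0},
])

```text
time: 11.05
position: [0.541, 0.1767, 0.0891]
orientation: [0.975, 0.223, 0.0, -0.0]
ft_force: [1.0, -0.5, 0.9]
finger_gap: -0.002
gripper_force: 0.0
```

Call:
step_arm([
  {"tx": 0, "ty": 0, "tz": 0.005, "rx": 0, "ry": 0, "rz": 0},
  {"tx": 0, "ty": 0, "tz": 0.005, "rx": 0, "ry": 0, "rz": 0},
  {"tx": 0, "ty": 0, "tz": 0.002, "rx": 0, "ry": 0, "rz": 0},
  {"tx": 0, "ty": 0, "tz": 0, "rx": 0, "ry": 0, "rz": 0},
])

```text
time: 11.45
position: [0.5408, 0.1761, 0.078]
orientation: [0.975, 0.222, 0.001, -0.0]
ft_force: [0.2, -0.0, 1.0]
finger_gap: -0.002
gripper_force: 0.8
```

Call:
step_arm([
  {"tx": 0, "ty": 0, "tz": 0.002, "rx": 0, "ry": 0, "rz": 0},
  {"tx": 0, "ty": 0, "tz": 0, "rx": 0, "ry": 0, "rz": 0},
])

```text
time: 11.65
position: [0.5411, 0.1762, 0.0759]
orientation: [0.975, 0.223, 0.001, -0.0]
ft_force: [0.9, -0.1, 3.7]
finger_gap: 0.002
gripper_force: 1.4
```

Call:
step_arm([
  {"tx": 0, "ty": 0, "tz": 0.001, "rx": 0, "ry": 0, "rz": 0},
  {"tx": 0, "ty": 0, "tz": 0, "rx": 0, "ry": 0, "rz": 0},
])

```text
time: 11.85
position: [0.5409, 0.1761, 0.0747]
orientation: [0.975, 0.222, 0.001, -0.0]
ft_force: [2.2, 1.1, 3.9]
finger_gap: -0.001
gripper_force: 1.8
```

Contact is at about z = 0.078, so I'll press on to the stop.

Call:
step_arm([
  {"tx": 0, "ty": 0, "tz": 0.001, "rx": 0, "ry": 0, "rz": 0},
  {"tx": 0, "ty": 0, "tz": 0, "rx": 0, "ry": 0, "rz": 0},
])

```text
time: 12.05
position: [0.541, 0.1762, 0.0741]
orientation: [0.975, 0.223, 0.001, -0.0]
ft_force: [1.9, 0.5, 7.5]
finger_gap: 0.001
gripper_force: 3.8
```

Call:
step_arm([
  {"tx": 0, "ty": 0, "tz": 0.001, "rx": 0, "ry": 0, "rz": 0},
  {"tx": 0, "ty": 0, "tz": 0, "rx": 0, "ry": 0, "rz": 0},
])

```text
time: 12.25
position: [0.5411, 0.1762, 0.0738]
orientation: [0.975, 0.223, 0.001, -0.0]
ft_force: [0.1, 1.2, 14.1]
finger_gap: 0.0
gripper_force: 6.9
```

Call:
step_arm([
  {"tx": 0, "ty": 0, "tz": 0.001, "rx": 0, "ry": 0, "rz": 0},
  {"tx": 0, "ty": 0, "tz": 0, "rx": 0, "ry": 0, "rz": 0},
])

```text
time: 12.45
position: [0.5411, 0.1762, 0.0736]
orientation: [0.975, 0.223, 0.001, -0.0]
ft_force: [-2.0, 0.4, 19.9]
finger_gap: -0.0
gripper_force: 10.2
```

Call:
step_arm([
  {"tx": 0, "ty": 0, "tz": 0, "rx": 0, "ry": 0, "rz": 0},
  {"tx": 0, "ty": 0, "tz": 0, "rx": 0, "ry": 0, "rz": 0},
  {"tx": 0, "ty": 0, "tz": 0, "rx": 0, "ry": 0, "rz": 0},
  {"tx": 0, "ty": 0, "tz": 0, "rx": 0, "ry": 0, "rz": 0},
])

```text
time: 12.85
position: [0.5412, 0.1762, 0.0736]
orientation: [0.975, 0.222, 0.001, -0.0]
ft_force: [-1.7, 0.1, 20.5]
finger_gap: -0.0
gripper_force: 10.2
```

Run:
```python
from cell import get_state, imaging, finish_job
import cv2
c=imaging.camera("scene");cv2.imwrite("pics/f.png",cv2.resize(c["img"][140:290,220:370],(500,500))[:,:,::-1])
```

```text
(no output)
```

View pics/f.png

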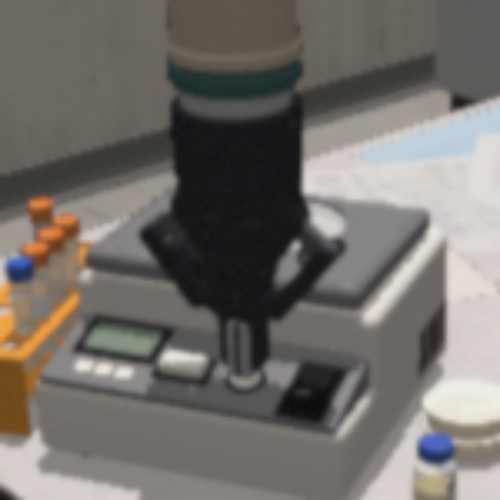

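The lid is shut, the finger stands on the round key at (243,380), and the wide key and bystanders are untouched. I'll hand it in.

```bash
python3 -c "
from cell import finish_job
print(finish_job())"
```

```text
the job is handed in; nothing more can be done
None
```

I switched the mains rocker on, pushed the lid down until it stayed shut by itself, and handed the job in with the round short-spin key held at its stop under about 20 N, after about 13 s of the 58 s allowed; no verdict was returned.

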